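# Put the fitting cover on the ink palette

### The arm

A 6-joint arm with a two-finger parallel gripper is mounted at the origin on a cart in front of the work surface, level with it; the furniture and walls round the work are solid. World frame = base frame: x ahead of the robot, y to its left, z up, the work surface at z = 0. Lengths are in m, angles in rad, forces in N, time in s.
With the tool pointing down it reaches from about 0.35 to 0.8 m from the base axis. Payload 7.3 kg.
Tool frame: the origin (TCP) lies between the finger pads; the fingertips stand 25 mm ahead of it and the grasp point (between the pads) lies 6 mm ahead of it (r.tip_extent is the distance from the TCP to the fingertips, in m); z points along the fingers, y is the line along which they close (so a half turn about z gives the same grasp; the last joint's range is limited). The gripper opens to 85 mm and grips with 20 to 120 N. Pads are 22 mm wide; open, the fingers measure 114 mm over their backs; the gripper's body (76 mm by 85 mm) begins 54 mm behind the grasp point. The pads swing forward as they close: fully open they stand 13 mm farther back than shut.
Start: joints at [-1.437, 0.342, 1.524, -0, 1.275, -0.146], TCP at [0.145, -0.505, 0.256] pointing down, gripper open.
Joint ranges: [-2.53, 2.53], [-0.77, 2.02], [0.04, 2.7], [-1, 4.14], [0.28, 2.66], [-3.11, 3.11]. Speed limits (rad/s): [2.57, 2.57, 3.14, 3.14, 3.14, 3.14].

### API

Orientations are given as a unit quaternion [x, y, z, w].
In Python, from workcell import r, command_gripper, optics gives the robot as it stands. The module is installed in compiled form; this text tells all that it offers. Calls block until the motion is done:
- r.reach(position, orientation): joint-space move of the TCP to a pose.
- r.move_straight(position, orientation=None, speed=0.15, max_force=None): straight line of the TCP; orientation=None keeps the orientation; speed is the mean speed in m/s. With max_force (N) it stops when the force on the tool has changed by that much, and returns True; else False.
- r.movej(angles): joint-space move.
- command_gripper(opening, force=None): finger opening in m; force is the grip in N (None keeps the last); returns when the fingers have stopped.
- r.hold(seconds).
- r.solve_ik(position, orientation): joint angles nearest the present ones, or None.
- r.read_state(): the state.
- optics.get_image(name): name is "side" or "top"; returns (picture, depth): 480x640x3 uint8, red, green, blue; 480x640 float32, m along the optical axis (not along the pixel's ray), 0 where there is no reading.
- optics.camera_model(name): a dict with "K" (3x3 intrinsics, pixels), "k1" (the pictures are not rectified: a ray, as slopes to the right and down, at radius r is drawn at 1 + k1 r^2 times it, then the intrinsics apply), "R" (3x3) and "t" (3): a world point X has camera coordinates R X + t. Camera axes: x right, y down, z forward; pixel columns grow to the right and rows downward; lengths in m; the calibration is good to about 2 mm. A picture is of the moment at which its call begins. camera_model takes no time and is no camera call.
A pose or a line that the arm cannot do raises r.PlanningError and nothing moves.
- r.finish_job(): hands the job in; it is judged then, once.
The state is a dict: "time_s": time; "joint_positions": joint angles; "dq": joint speeds; "tau": joint torques, N m; "eef_pos": TCP position; "eef_rot": TCP orientation; "contact_force": force on the tool from outside, world axes, zero at the start; "torque": the same for the moment, N m; "grip_width": finger opening in m; "grip_force": force on a finger pad.
Only numpy, scipy, OpenCV 4.12 (cv2) and the standard library are available. Lean on these libraries where they do the work, as an engineer would, in place of code of your own. Each camera call takes 0.05 s, during which the arm holds its last target. There are 200 camera calls.

### The job

Close the ink palette for the day: take the skirted cover that fits it by its wooden grip and set it on the palette, with the two cut corners of the cover over the two cut corners of the palette, so that its skirt drops over the raised middle and rests level all round on the palette's ledge. Lower it on rather than dropping it, leave the smaller cover where it lies, and let go.

Things in the scene. Friction and masses are not known exactly. Their poses are not given: they have to be found in the camera images.
- tray: Ink palette: loose grey plastic plate 116 x 76 mm, 32 mm high, 0.5 kg, six round wells on top, both corners of one short end cut off (24 mm legs). Origin: centre of underside; x along its length to the cut end, z up. At 12 mm up a ledge 6 mm wide runs all round; the raised middle rises 4 mm straight, then slopes in 9 mm to its top, which guides a skirt let down within about 8 mm and 6 degrees.
- cover_grip (a point): Larger of two like grey loose covers, the one that fits: 116 x 76 mm, cut corners like the palette's, about 0.14 kg. A wooden bar 72 long, 16 wide, 36 mm high stands along its deck (deck top 27 mm, bar top 63 mm above the skirt's lower edge). Point: bar's centre line, mid-cover, 54 mm above the skirt's edge, 66 mm above the palette's origin when seated; x along the bar to the cut end, z up.
- cover_cut_end (a point): Middle of the larger cover's cut-cornered short end, at the skirt's lower edge, 58 mm along x from mid-cover; axes as the cover. The skirt is 3 mm thick, hangs 23 mm below the deck's underside, is open underneath, and has 3 mm of play all round the palette's raised middle; seated, its edge rests on the ledge 12 mm above the palette's underside.
- small_cover_grip (a point): The smaller cover, which does not fit this palette: 84 x 58 mm, 63 mm high, same form and materials, wooden bar 50 mm long. Point on its bar's centre line, 54 mm above its skirt's lower edge; axes as for the larger cover. It stays where it lies.

How it is judged:
By the outcome, as a careful person would: the job done as asked, in the order asked, and still so for the second after the job is handed in, with the robot touching nothing.
It also fails if it takes over 38 s, if anything falls off the work surface, if the arm or the gripper's body presses on something with over 40 N, if the wrist force passes 120 N, or if a joint passes its speed limit or range.

## Working session

There is one attempt and no reset: what is moved stays moved. The work goes in short steps, each a Python script; the robot and the scene stay as the last script left them, time stands still between calls to the robot, and variables do not carry over. Pictures are saved under pics/ and viewed, at most 10 in all, crops included, and the job is handed in when it is done.

```bash
mkdir -p pics
python3 - <<'E'
from workcell import r, optics
import cv2, numpy as np
for n in ("top","side"):
    im,d=optics.get_image(n); cv2.imwrite(f"pics/{n}0.png",im[...,::-1]); np.savez(f"{n}0.npz",im=im,d=d)
    m=optics.camera_model(n); print(n,m)
print(r.read_state()["time_s"])
E
```

```text
top {'K': array([[604.62365052,   0.        , 319.0249605 ],
       [  0.        , 604.62365052, 234.38711386],
       [  0.        ,   0.        ,   1.        ]]), 'k1': -0.10184822624328567, 'R': array([[ 0.01448867, -0.9998944 ,  0.00112319],
       [-0.97959787, -0.01441974, -0.20044971],
       [ 0.20044474,  0.00180397, -0.97970335]]), 't': array([-0.0356445 ,  0.56523165,  1.30060356])}
side {'K': array([[466.74912765,   0.        , 320.31999981],
       [  0.        , 466.74912765, 239.28948519],
       [  0.        ,   0.        ,   1.        ]]), 'k1': 0.04037038166522036, 'R': array([[ 0.94859385, -0.31642668,  0.00662366],
       [-0.12866533, -0.40466871, -0.90536648],
       [ 0.28916249,  0.85797284, -0.42457939]]), 't': array([-0.5350469 ,  0.12552154,  0.8771783 ])}
0.1
```

View pics/top0.png

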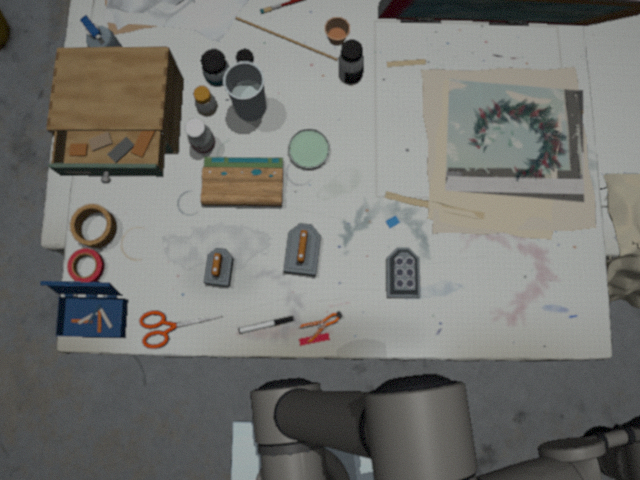

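View pics/side0.png

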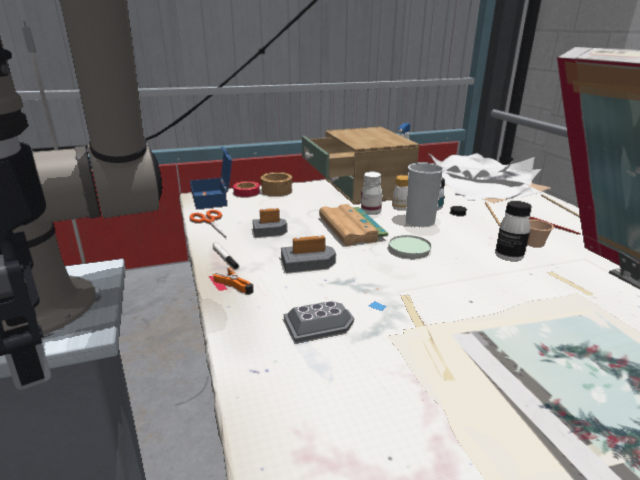

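The top view shows the larger cover at (303,250), the palette at (403,273) and the small cover at (218,267). The cut ends all point up the image (+x). I'll enlarge this area.

```bash
python3 - <<'E'
import cv2,numpy as np
im=np.load("top0.npz")["im"][...,::-1]
a=im[215:285,275:330]; b=im[238:308,376:431]
cv2.imwrite("pics/crop1.png",cv2.resize(np.hstack([a,b]),None,fx=7,fy=7,interpolation=cv2.INTER_CUBIC))
E
cat > h.py <<'E'
import numpy as np,cv2
from workcell import optics
def to_world(n,px,z):
    m=optics.camera_model(n); px=np.atleast_2d(np.float64(px))
    u=cv2.undistortPoints(px[:,None],m["K"],np.array([m["k1"],0,0,0]))[:,0]
    d=np.c_[u,np.ones(len(u))]@m["R"]; c=-m["R"].T@m["t"]
    return c+d*((z-c[2])/d[:,2])[:,None]
def cloud(n,d,box):
    x0,y0,x1,y1=box; m=optics.camera_model(n)
    v,u=np.mgrid[y0:y1,x0:x1]; px=np.c_[u.ravel(),v.ravel()].astype(float)
    q=cv2.undistortPoints(px[:,None],m["K"],np.array([m["k1"],0,0,0]))[:,0]
    z=d[y0:y1,x0:x1].ravel(); k=z>0
    P=np.c_[q,np.ones(len(q))]*z[:,None]
    return ((P-m["t"])@m["R"])[k],px[k]
E
python3 - <<'E'
import numpy as np,cv2
from h import *
d=np.load("top0.npz")["d"]
for nm,box in (("cover",(275,215,330,285)),("tray",(378,238,430,308)),("small",(195,240,240,295))):
    P,px=cloud("top",d,box)
    print(nm,"table z",np.median(P[:,2]).round(4),"noise",P[P[:,2]<.01,2].std().round(4))
    for lo,hi in ((.008,.018),(.02,.036),(.045,.08)):
        S=P[(P[:,2]>lo)&(P[:,2]<hi)]
        if len(S)<20: continue
        (c,s,a)=cv2.minAreaRect(S[:,:2].astype(np.float32)); print(lo,hi,len(S),np.round(c,4),np.round(s,4),a,S[:,2].mean().round(4))
E
```

```text
cover table z 0.0034 noise 0.003
0.008 0.018 34 [0.535  0.0239] [0.1379 0.1222] 10.386085510253906 0.0114
0.02 0.036 1304 [0.5399 0.0095] [0.0761 0.1168] 84.23377227783203 0.0279
0.045 0.08 235 [0.5393 0.0093] [0.016  0.0718] 84.50650787353516 0.0624
tray table z 0.0036 noise 0.0033
0.008 0.018 429 [ 0.4964 -0.2235] [0.1462 0.1115] 0.7257633805274963 0.0128
0.02 0.036 997 [ 0.4886 -0.2201] [0.1015 0.0641] 0.33679309487342834 0.03
small table z 0.0028 noise 0.003
0.008 0.018 34 [0.4981 0.2067] [0.1201 0.0975] 5.714552879333496 0.0116
0.02 0.036 682 [0.4947 0.2016] [0.0597 0.0847] 83.42235565185547 0.0276
0.045 0.08 183 [0.4949 0.2011] [0.0172 0.0506] 85.64913940429688 0.061
```

View pics/crop1.png

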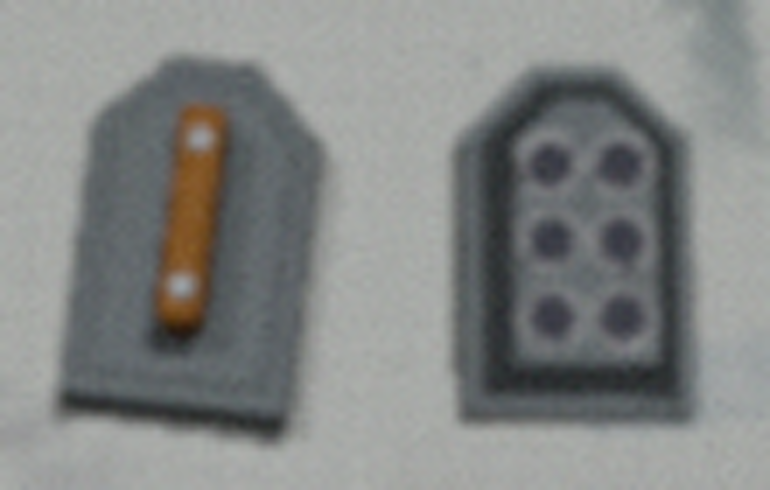

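Crop 1 shows the cover (deck corners and bar) and the palette (ledge corners and wells) clearly. The cover's measured sizes match the ones given: 76x117 deck, 16x72 bar. Next I'll cross-check the palette using its ledge corners and wells.

Run:
```python
import numpy as np
from h import *
C=lambda p,o:(np.array(p,float)+.5)/7-.5+np.array(o)
o=(376-55,238)
L=to_world("top",C([(462,418),(692,418),(688,137),(457,145),(530,70),(612,70)],o),.012)
print("ledge",L.round(4).tolist())
W=to_world("top",C([(551,163),(620,165),(551,240),(622,241),(553,317),(623,316)],o),.032)
print("wells mean",W.mean(0).round(4)); print(W[:,:2].round(4).tolist())
wy=(W[[0,1]].mean(0)-W[[4,5]].mean(0)); print("yaw wells",np.degrees(np.arctan2(wy[1],wy[0])))
B=to_world("top",C([(200,137),(181,285)],(275,215)),.063); print("bar rivets",B.round(4).tolist())
# fits of template outline to the ledge corners
T=np.array([(-58,38),(-58,-38),(34,-38),(34,38),(58,14),(58,-14)])/1e3
M=L[:,:2]; a=T-T.mean(0); b=M-M.mean(0); th=np.arctan2((a[:,0]*b[:,1]-a[:,1]*b[:,0]).sum(),(a*b).sum())
R=np.array([[np.cos(th),-np.sin(th)],[np.sin(th),np.cos(th)]]); t=M.mean(0)-R@T.mean(0); print("tray",t,np.degrees(th),"resid mm",((M-t-T@R.T)*1e3).round(1).tolist())
d=np.load("top0.npz")["d"]
P,px=cloud("top",d,(378,238,430,308)); P=P[P[:,2]>.022]
q=(P[:,:2]-t)@R; print("top cloud in tray frame min/max",np.percentile(q,[.5,99.5],axis=0).round(4).tolist())
sd=np.load("side0.npz")["d"]
P,px=cloud("side",sd,(280,295,358,342)); S=P[P[:,2]>.026]; print("side tray top",cv2.minAreaRect(S[:,:2].astype(np.float32)))
P,px=cloud("side",sd,(285,232,332,256)); S=P[P[:,2]>.045]; print("side bar",cv2.minAreaRect(S[:,:2].astype(np.float32)), S[:,2].max())
```

```text
ledge [[0.4309, -0.1834, 0.012], [0.4318, -0.2586, 0.012], [0.5247, -0.2588, 0.012], [0.5209, -0.1823, 0.012], [0.5464, -0.2067, 0.012], [0.5468, -0.2339, 0.012]]
wells mean [ 0.487 -0.222  0.032]
[[0.5121, -0.2106], [0.5118, -0.2331], [0.4869, -0.2104], [0.4869, -0.2334], [0.4619, -0.2108], [0.4625, -0.2334]]
yaw wells 0.24306950339195868
bar rivets [[0.5646, 0.0081, 0.063], [0.5165, 0.0132, 0.063]]
tray [ 0.48891486 -0.22076399] 0.7187824323101702 resid mm [[0.4, 0.1], [0.4, 0.9], [1.3, -0.5], [-1.5, 0.1], [-0.3, -0.6], [-0.3, 0.1]]
top cloud in tray frame min/max [[-0.049, -0.0285], [0.0477, 0.0308]]
side tray top ((0.48801136016845703, -0.22492004930973053), (0.09066839516162872, 0.05412186682224274), 0.20286551117897034)
side bar ((0.5397433638572693, 0.007397507317364216), (0.01931087113916874, 0.0709957629442215), 83.02741241455078) 0.06508763907483732
```

Palette: (0.4887, -0.2203), yaw 0.5°. Cover: (0.540, 0.010), yaw -5.7°. The measurements agree to about 1–2 mm, which is within the guide's range. Now I'll pick up the cover and carry it over the palette.

```bash
cat >> h.py <<'E'
from scipy.spatial.transform import Rotation as Ro
from workcell import r, command_gripper
def quat(deg,flip=False):
    a=np.radians(deg)+(np.pi if flip else 0); c,s=np.cos(a),np.sin(a)
    return Ro.from_matrix(np.array([[c,s,0],[s,-c,0],[0,0,-1]])).as_quat()
E
python3 - <<'E'
from h import *
C=[.540,.010]; T=[.4887,-.2203]
best=None
for f in (0,1):
    js=[r.solve_ik(p,quat(y,f)) for p,y in ((C+[.18],-5.7),(T+[.18],.5))]
    print(f,[None if j is None else np.round(j,2).tolist() for j in js])
    if all(j is not None for j in js):
        k=max(abs(j[5]) for j in js)
        if best is None or k<best[0]: best=(k,f)
f=best[1]; print("flip",f)
command_gripper(.06)
r.reach(C+[.18],quat(-5.7,f))
hit=r.move_straight(C+[.061],speed=.1,max_force=12)
s=r.read_state(); print(hit,s["eef_pos"],s["contact_force"])
if hit: raise SystemExit
command_gripper(.0,60); s=r.read_state(); print(s["grip_width"],s["grip_force"],s["contact_force"],s["time_s"])
r.move_straight(C+[.17],speed=.1)
r.move_straight(T+[.17],quat(.5,f),speed=.12)
s=r.read_state(); print(s["eef_pos"],s["grip_width"],s["contact_force"],s["torque"],s["time_s"])
im,d=optics.get_image("side"); cv2.imwrite("pics/side1.png",im[170:350,230:430,::-1].repeat(3,0).repeat(3,1))
im,d=optics.get_image("top"); cv2.imwrite("pics/top1.png",im[190:330,320:480,::-1].repeat(4,0).repeat(4,1))
E
```

```text
0 [[-0.12, 0.44, 1.59, -0.0, 1.11, 1.55], [-0.57, 0.43, 1.61, -0.0, 1.1, 1.0]]
1 [[-0.12, 0.44, 1.59, -0.0, 1.11, -1.59], [-0.57, 0.43, 1.61, -0.0, 1.1, -2.15]]
flip 0
False [0.54041105 0.00996383 0.06159284] [-0.06478219 -0.021734    0.44052594]
0.014979767354639408 59.303258657455444 [ 0.1542144  -0.33927455  4.11541207] 4.6083
[ 0.48881513 -0.21985366  0.17001631] 0.01534932941246543 [ 0.69384821 -0.39388891 -1.03586592] [ 0.01479999 -0.00381419 -0.05713547] 7.9667
```

View pics/side1.png

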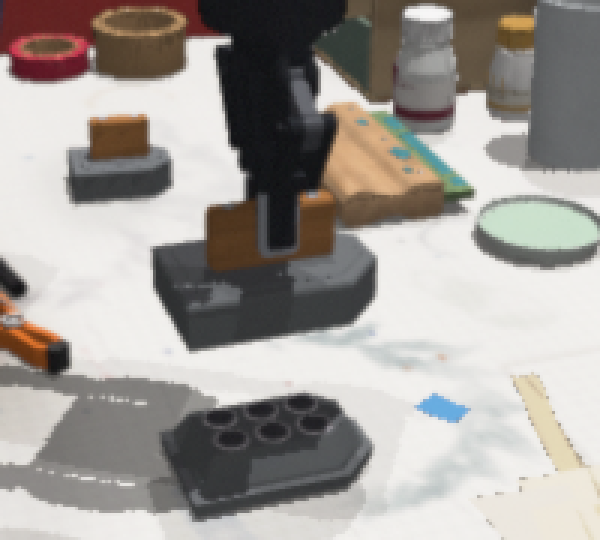

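The side view shows the cover held level above the palette, with its cut end at the right, (360,270), over the palette's cut end at (360,445). Now I'll lower it under force control.

Run:
```python
from h import *
T=[.4887,-.2203]
P=lambda t:print(t,(s:=r.read_state())["eef_pos"].round(4),s["contact_force"].round(1),s["torque"].round(2),round(s["time_s"],2))
r.move_straight(T+[.105],speed=.1); P("above")
hit=r.move_straight(T+[.0715],speed=.025,max_force=8); P(hit)
r.hold(.3); P("held")
im,d=optics.get_image("side"); cv2.imwrite("pics/side2.png",im[240:360,250:390,::-1].repeat(5,0).repeat(5,1))
```

```text
above [ 0.4891 -0.2205  0.1055] [-0.8 -0.5 -1.4] [-0.03  0.01  0.02] 8.87
True [ 0.4886 -0.2203  0.0734] [0.1 0.2 4.7] [0.05 0.05 0.01] 10.03
held [ 0.4886 -0.2202  0.0734] [-0.9 -0.6  5.8] [ 0.01 -0.   -0.01] 10.32
```

View pics/side2.png

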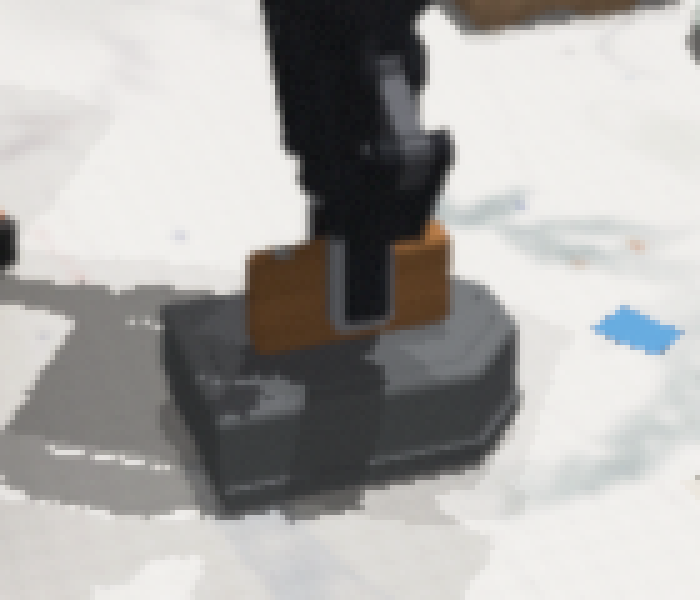

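The cover has contacted at the expected seated height (0.0734). The skirt's edge meets the ledge evenly along the visible sides, from (225,490) to (515,400). I'll release, retreat and check.

Run:
```python
from h import *
T=[.4887,-.2203]
command_gripper(.05); r.move_straight(T+[.2],speed=.12)
r.reach([.40,.10,.30],quat(0)); r.hold(.3)
s=r.read_state(); print(s["eef_pos"],s["contact_force"],s["time_s"])
a,_=optics.get_image("side"); b,d=optics.get_image("top")
cv2.imwrite("pics/end.png",np.hstack([cv2.resize(a[270:360,260:370],(400,327)),cv2.resize(b[230:310,365:445],(327,327))])[...,::-1])
P,px=cloud("top",d,(378,225,435,310))
D=P[(P[:,2]>.03)&(P[:,2]<.05)]; q=np.linalg.lstsq(np.c_[D[:,:2]-T,np.ones(len(D))],D[:,2],rcond=None)[0]
print("deck tilt deg",np.degrees(q[:2]),"z",q[2],cv2.minAreaRect(D[:,:2].astype(np.float32)))
```

```text
[0.40023068 0.0995346  0.29972428] [ 0.56229487 -0.47554947  0.45517247] 13.6333
deck tilt deg [-0.04396913 -0.08064268] z 0.039575184220063515 ((0.48799368739128113, -0.21857118606567383), (0.1165272518992424, 0.07711947709321976), 0.19284243881702423)
```

View pics/end.png

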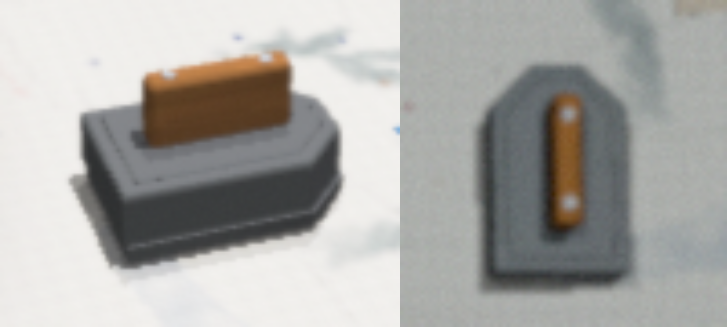

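The cover is level to within 0.1°, its deck is at 39.6 mm (39 mm expected), and its cut corners line up with the palette's.

```bash
python3 -c "
from workcell import r
print(r.finish_job())"
```

```text
the job is handed in; nothing more can be done
None
```

The larger cover is seated level on the palette with its cut corners over the palette's; the small cover wasn't touched, and I let go and handed the job in at about 14 s.

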